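# Load the full slide magazine by feel

### The job

Two look-alike blue slide magazines stand on the sloping rack: one is full of glass slides and clearly heavier, the other is empty. Find the full one by its weight, set it gently and squarely down on the sprung pan in the loading nest, then lay the aluminium spacer frame flat on it and, last, the orange cover flat on the spacer with its grip bar up. The empty magazine must end in its own place on the rack, as it stood, and the bottle, the dish and the tip box must be left alone.

Things in the scene. Friction and masses are not known exactly. Their poses are not given: they have to be found in the camera images.
- magazine_a: Closed blue box with a white top, 100 (x) x 46 (y) x 56 (z) mm; origin at the centre of its underside, z out through its white top. It stands on the rack leaning 30 degrees, its top towards the robot. It looks just like magazine_b; which of the two is full changes from start to start. Full about 0.52 to 0.64 kg, empty about 0.24 kg. The contents may shift by 1 mm.
- magazine_b: As magazine_a, in the other bay of the rack.
- rack: Fixed wooden rack, 130 x 240 mm, with a board that slopes up 30 degrees away from the robot. Origin on the bench under the middle; x points uphill (level), y along the row of two bays, z up. A metal lip at the lower edge stands 14 mm above the board; beside each magazine run metal strips 6 mm wide and 7 mm high, 3 mm from its sides.
- bay_left (a point): Point on the rack's board, 50 mm above the bench, where the centre of the underside of the +y magazine rests at the start. Axes as the rack's (not tilted).
- bay_right (a point): The same for the -y magazine; the bays are 140 mm apart.
- nest: Fixed nest: dark base 144 (x) x 88 (y) x 14 mm, four aluminium corner guides 112 mm high with lips flaring outward to 127 mm, round a pocket of 108 (x) x 54 (y) mm, open above and mid-side (70 mm gaps in the long sides, for the fingers). Origin under the centre, on the bench; x along the pocket's long side, z up. All three parts may go in either way round.
- nest_seat (a point): Centre of the top of the unloaded green pan in the nest, 40 mm above the bench; axes as the nest's.
- pan (a joint): How far the nest's sprung pan has sunk (m): 0 empty, at most 0.016; about 0.0014 per newton. It sinks about 3 mm under the empty magazine, 7 to 9 mm under the full one, 10 to 13 mm under the full one with spacer and cover.
- spacer: Loose flat aluminium frame 100 (x) x 46 (y) x 14 (z) mm, rims 10 mm wide along the long sides and 14 mm at the ends; origin at the centre of its underside, lying on the bench; 0.12 kg. Grip it across y.
- cover: Loose orange plate 100 (x) x 46 (y) x 12 (z) mm with a black grip bar on top, 40 (x) x 14 (y) mm, standing 24 mm above the plate (36 mm overall); origin at the centre of its underside, lying on the bench; 0.11 kg.
- oil_bottle: Bystander: amber bottle, 40 mm across, 85 mm high; origin at the centre of its underside.
- dish_stack: Bystander: covered glass dish, 94 mm across, 24 mm high; origin at the centre of its underside.
- tip_box: Bystander: grey box with yellow lid, 80 (x) x 120 (y) x 61 mm; origin at the centre of its underside.
There are look-alikes about, which are no part of the job. Leave any green, purple or turquoise look-alike of the magazine_b alone.

How it is judged:
By the outcome, as a careful person would: the job done as asked, in the order asked, and still so for the second after the job is handed in, with the robot touching nothing.
It also fails if it takes over 72 s, if anything falls off the work surface, if the arm or the gripper's body presses on something with over 40 N, if the wrist force passes 120 N, or if a joint passes its speed limit or range.

### The arm

A 6-joint arm with a two-finger parallel gripper is mounted at the origin on the work surface. World frame = base frame: x ahead of the robot, y to its left, z up, the work surface at z = 0. Lengths are in m, angles in rad, forces in N, time in s.
With the tool pointing down it reaches from about 0.3 to 0.875 m from the base axis. Payload 4.2 kg.
Tool frame: the origin (TCP) lies midway between the tips of the shut fingers; the grasp point (between the pads) lies 19 mm behind it; z points along the fingers, y is the line along which they close (so a half turn about z gives the same grasp; the last joint's range is limited). The gripper opens to 85 mm and grips with 20 to 120 N. Pads are 22 mm wide; open, the fingers measure 114 mm over their backs; the gripper's body (76 mm by 85 mm) begins 54 mm behind the grasp point. The pads swing forward as they close: fully open they stand 13 mm farther back than shut.
Start: joints at [1.12, 0.32, 1.565, -0, 1.257, -0.02], TCP at [0.24, 0.522, 0.231] pointing down, gripper open.
Joint ranges: [-3.11, 3.11], [-0.84, 2.01], [0.21, 2.61], [-1.34, 4.49], [0.05, 2.63], [-2.56, 2.56]. Speed limits (rad/s): [2.57, 2.57, 3.14, 3.14, 3.14, 3.14].

### API

Orientations are given as a unit quaternion [x, y, z, w].
In Python, from workcell import r gives the robot as it stands.
- The arm moves only by the tool send_rows, never from a script. Its argument "targets" is a list of rows, each an object with "dp": the shift along the world's x, y, z in mm, a list of three; "rotation": the turn, a rotation vector about the world's x, y, z in degrees, a list of three. A call has 1 to 5 rows; each row shifts and turns the commanded pose from where the row before left it; what a row does not reach is not made up. A row lasts 1/10 s, in which the tool goes at most 50 mm and 8.59 degrees, less where a joint would pass 70% of its speed; a pose out of reach is approached as far as the arm can. A call with a gripper value outside its range is refused whole. "gripper" is the opening, from 0 (shut) to 1 (fully open), set as the call begins (left out, the last holds). The fingers move at their own pace and stop on an object; "force" is the grip in N (left out, the last holds). Time passes only in rows, so rows that do not move let the fingers close. It gives the time, the measured TCP pose, the force, the opening and the grip force at its end, in the units of the state.
- r.state(): the state, without advancing time (a new reading comes with each control period).
- r.read_camera(name): name is "side" or "top" or "wrist"; returns a dict with "pixels" (480x640x3 uint8, red, green, blue), "range_z" (480x640 float32, m along the optical axis (not along the pixel's ray), 0 where there is no reading), "K" (3x3 intrinsics, pixels), "pose" (4x4, takes a point from camera to world coordinates); the wrist camera has in their place "mount" (4x4, takes a point from camera to tool coordinates, whose origin is the TCP and whose axes are the flange's). Camera axes: x right, y down, z forward; pixel columns grow to the right and rows downward; lengths in m; the calibration is good to about 2 mm. A picture is of the moment at which its call begins: read the wrist's pose just before it.
- r.sign_off(): hands the job in; it is judged then, once.
Trained networks look in the newest picture that a camera, given by its name, has taken for a name from the list of things; names that differ only in an ending like _2 or _b are one class to them, and where a whole thing is asked for, a point or a joint stands for the part that bears it (a point fixed in the world has none). Each returns a list of dicts, best first, with "confidence" (0 to 1); they miss things now and then, are a little off and sometimes report something else, mostly with a low value. They report only what shows in the picture. A call takes as long as a camera call. They do not tell look-alikes from the thing itself.
- r.look_for(query, camera): "rect" ([left, top, right, bottom] in pixels, round what is visible of it).
- r.masks_of(query, camera): "pixels" (480x640 bool, what is visible of it) and "rect" ([left, top, right, bottom] in pixels, round what is visible of it).
- r.pinpoint(query, camera): "at" ([column, row] in pixels: a listed point, or the origin of a listed thing).
The state is a dict: "time_s": time; "joint_positions": joint angles; "joint_velocities": joint speeds; "tau": joint torques, N m; "ee_pos": TCP position; "eef_rot": TCP orientation; "ft_force": force on the tool from outside, world axes, zero at the start; "torque": the same for the moment, N m; "finger_gap": finger opening in m; "finger_force": force on a finger pad.
Only numpy, scipy, OpenCV 4.12 (cv2) and the standard library are available. Lean on these libraries where they do the work, as an engineer would, in place of code of your own. Each camera call takes 0.05 s, during which the arm holds its last target. There are 200 camera calls.

## Working session

There is one attempt and no reset: what is moved stays moved. The work goes in short steps, Python scripts to look and compute and a tool call to move; the robot and the scene stay as the last step left them, time stands still between calls to the robot, and variables do not carry over. Pictures are saved under pics/ and viewed, at most 10 in all, crops included, and the job is handed in when it is done.

Besides the shell and the picture viewer there is one more tool, called after "Request:" by a JSON object that holds its "method" and its "body". send_rows: Moves the arm, as the interface text tells. Its arguments: {"type":"object","properties":{"targets":{"type":"array","items":{"type":"object","properties":{"dp":{"type":"array","items":{"type":"number"}},"rotation":{"type":"array","items":{"type":"number"}}}}},"gripper":{"type":"number"},"force":{"type":"number"}},"required":["targets"]}

```bash
ls; mkdir -p pics
cat > h.py <<'E'
import numpy as np, cv2
from workcell import r
from scipy.spatial.transform import Rotation as R
def cloud(c,pose):
    z=c["range_z"].astype(float); K=c["K"]; v,u=np.mgrid[0:480,0:640]
    p=np.stack([(u-K[0,2])/K[0,0]*z,(v-K[1,2])/K[1,1]*z,z],-1)
    w=p@pose[:3,:3].T+pose[:3,3]; w[z==0]=np.nan; return w
def save(n,px): cv2.imwrite(f"pics/{n}.png",px[:,:,::-1])
E
python3 - <<'E'
from h import *
s=r.state(); print(s)
for n in("top","side"):
    c=r.read_camera(n); save(n,c["pixels"]); np.savez(n,**{k:c[k] for k in("pixels","range_z","K","pose")})
    print(n,c["pose"].round(3).tolist(),c["K"].tolist())
    w=cloud(c,c["pose"])
    for q in("magazine_a","rack","nest","spacer","cover","oil_bottle","dish_stack","tip_box"):
        for m in r.masks_of(q,n)[:4]:
            P=w[m["pixels"]]; P=P[~np.isnan(P[:,0])]
            print(q,round(m["confidence"],2),[round(x) for x in m["rect"]],np.median(P,0).round(3) if len(P) else 0, np.percentile(P[:,2],97).round(3) if len(P) else 0)
    for q in("bay_left","bay_right","nest_seat"): print(q,[(np.round(d["at"]),round(d["confidence"],2)) for d in r.pinpoint(q,n)])
E
```

```text
pics
{'time_s': 0.0, 'joint_positions': array([ 1.11999565e+00,  3.20285961e-01,  1.56568493e+00,  4.91348648e-06,
        1.25740636e+00, -1.99874233e-02]), 'joint_velocities': array([ 6.64934167e-04, -1.93140506e-05,  1.62197017e-03, -4.22599862e-04,
        8.19038220e-04,  6.40593063e-05]), 'tau': array([ 1.32291621e-03, -4.15534222e+01, -2.34155130e+01,  3.05410113e-04,
        8.32831924e-03,  6.46051276e-06]), 'ee_pos': array([0.23990624, 0.5220286 , 0.23048339]), 'eef_rot': array([ 2.13745332e-01,  9.76889009e-01, -8.67146365e-04, -2.10379383e-04]), 'ft_force': array([-0.18904086,  0.56777202, -0.26909103]), 'torque': array([ 0.03230816, -0.01131771, -0.06652944]), 'finger_force': 0.0, 'finger_gap': 0.08553290808694251}
top [[-0.001, -0.997, 0.083, 0.5], [-1.0, 0.002, 0.019, -0.023], [-0.019, -0.083, -0.996, 1.208], [0.0, 0.0, 0.0, 1.0]] [[508.5469732527414, 0.0, 312.52823869899663], [0.0, 508.5469732527414, 243.16900231254107], [0.0, 0.0, 1.0]]
magazine_a 0.92 [170, 164, 205, 210] [0.728 0.292 0.045] 0.05
magazine_a 0.91 [178, 235, 207, 284] [0.562 0.26  0.094] 0.122
magazin
[... 1121 characters left out ...]
ne_a 0.71 [287, 174, 328, 206] [0.565 0.246 0.089] 0.12
magazine_a 0.66 [353, 195, 391, 218] [0.732 0.275 0.037] 0.048
rack 0.6 [294, 182, 340, 252] [0.599 0.094 0.044] 0.081
nest 0.96 [257, 242, 334, 322] [ 0.536 -0.171  0.04 ] 0.126
spacer 0.66 [197, 360, 270, 403] [ 0.435 -0.342  0.013] 0.016
cover 0.74 [308, 362, 373, 399] [ 0.607 -0.348  0.012] 0.036
cover 0.5 [194, 363, 268, 403] [ 0.436 -0.344  0.013] 0.016
oil_bottle 0.87 [219, 215, 240, 255] [0.38  0.073 0.042] 0.085
dish_stack 0.9 [392, 310, 447, 355] [ 0.757 -0.246  0.024] 0.026
tip_box 0.64 [384, 242, 427, 295] [ 0.762 -0.093  0.06 ] 0.063
bay_left []
bay_right [(array([312., 224.]), 0.97)]
nest_seat [(array([297., 293.]), 0.77)]
```

Run:
```python
import cv2
a=cv2.imread("pics/top.png")[130:370,150:490]; cv2.imwrite("pics/topc.png",cv2.resize(a,None,fx=2.3,fy=2.3,interpolation=cv2.INTER_CUBIC))
```

```text
(no output)
```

View pics/topc.png

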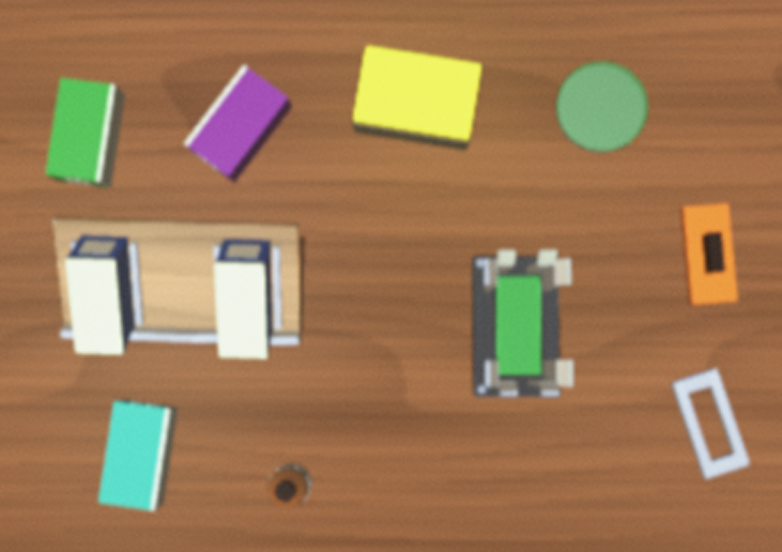

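View pics/side.png

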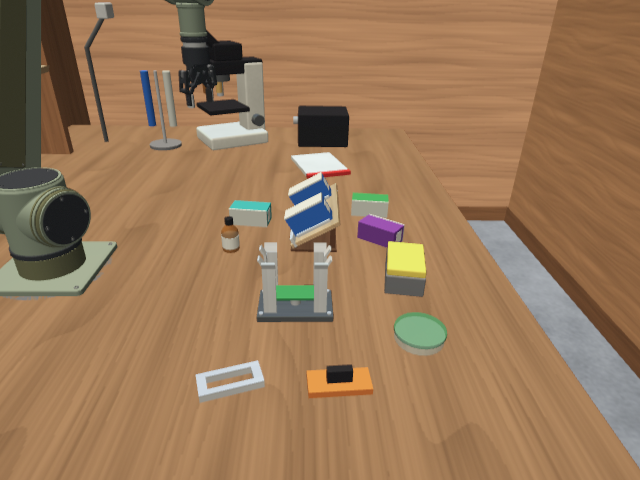

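The top view shows the rack at the left with the two white-topped magazines (px ~192,260 and ~256,262), and the nest at about 373,270. The spacer (457,314) and cover (459,242) are to the right. The green, purple and turquoise look-alikes lie on the bench. The side view agrees.

```bash
cat >> h.py <<'E'
def rect(P2):
    (c,(a,b),t)=cv2.minAreaRect((P2*1000).astype(np.float32))
    if a<b: a,b,t=b,a,t+90
    return np.round(c,1),round(a,1),round(b,1),round((t+90)%180-90,1)
E
python3 - <<'E'
from h import *
d=np.load("top.npz"); w=cloud(d,d["pose"]); hsv=cv2.cvtColor(d["pixels"],cv2.COLOR_RGB2HSV).astype(int)
H,S,V=hsv[...,0],hsv[...,1],hsv[...,2]; v,u=np.mgrid[0:480,0:640]
def box(a,b,c,e): return (u>=a)&(u<c)&(v>=b)&(v<e)
for n,b in(("L",(175,228,212,290)),("Rt",(238,228,275,290))):
    m=box(*b)&(S<50)&(V>200)&(w[...,2]>.062)
    m=cv2.erode(m.astype(np.uint8),np.ones((2,2)))>0
    P=w[m]; c=P.mean(0); _,s,vt=np.linalg.svd(P-c); nn=vt[2]*np.sign(vt[2,2])
    ex=vt[0]*np.sign(vt[0,0]); ey=np.cross(nn,ex); q=(P-c)@np.c_[ex,ey]
    rc=rect(q); cc=c+rc[0][0]/1e3*ex+rc[0][1]/1e3*ey
    print(n,len(P),"centre top",cc.round(4),"n",nn.round(3),"ex",ex.round(3),rc, "under",(cc-.056*nn).round(4))
for n,m in(("spacer",box(435,280,480,345)&(w[...,2]>.007)&(S<60)),("cover",box(440,210,480,270)&(w[...,2]>.006)),("bar",box(440,210,480,270)&(w[...,2]>.025)),("pan",box(350,240,405,310)&(H>50)&(H<70)&(S>120)),("nestbase",box(340,230,415,320)&(w[...,2]>.008)&(w[...,2]<.02)),("rackboard",box(165,215,290,290)&(w[...,2]>.01)&(S>50)),("guides",box(340,230,415,320)&(w[...,2]>.1))):
    P=w[m]; print(n,len(P),rect(P[:,:2]),"z",np.percentile(P[:,2],[5,50,95]).round(4))
E
```

```text
L 789 centre top [0.5481 0.2582 0.0971] n [-0.484 -0.099  0.869] ex [ 0.875 -0.043  0.482] (array([-0.9, -6.5]), 99.8, 57.7, 1.1) under [0.5752 0.2637 0.0484]
Rt 793 centre top [0.5444 0.124  0.0976] n [-0.467 -0.067  0.882] ex [ 0.884 -0.013  0.467] (array([-1.5, -1. ]), 99.4, 61.1, -2.9) under [0.5705 0.1278 0.0482]
spacer 578 (array([ 434. , -338.4]), 100.7, 48.0, 17.6) z [0.0094 0.0138 0.0176]
cover 865 (array([ 606.6, -342.5]), 133.5, 76.7, -15.7) z [0.008  0.0126 0.0367]
bar 132 (array([ 605.7, -341.7]), 40.3, 15.0, 3.5) z [0.0277 0.0355 0.0392]
pan 781 (array([ 533.2, -143.3]), 96.4, 42.0, -0.4) z [nan nan nan]
nestbase 988 (array([ 532.9, -143.1]), 143.1, 87.8, 0.2) z [0.0102 0.0139 0.0177]
rackboard 2818 (array([569.2, 195.1]), 240.5, 132.8, 88.2) z [0.0281 0.0653 0.0844]
guides 494 (array([ 533. , -143.5]), 131.8, 78.7, -0.2) z [0.1104 0.1214 0.1291]
```

```bash
cat >> h.py <<'E'
def frame(yaw,tilt=0):   # tool y along a thing's y (yaw deg), tool z = -normal; tilt: top leans to -x
    return (R.from_euler('z',yaw,degrees=True)*R.from_euler('y',-tilt,degrees=True)*R.from_matrix(np.diag([-1.,1,-1])))
def go(p,Rt,n):
    s=r.state(); Rn=R.from_quat(s["eef_rot"])
    rv=(Rt*Rn.inv()).as_rotvec(degrees=True); d=(np.array(p)-s["ee_pos"])*1e3
    print("t",round(s["time_s"],2),"pos",s["ee_pos"].round(4),"total",d.round(1),rv.round(2),"| per row/",n,(d/n).round(1),(rv/n).round(2))
def mag(p_top,nrm,off): return np.array(p_top)+off*np.array(nrm)
E
python3 - <<'E'
from h import *
c=r.read_camera("wrist"); print(c["mount"].round(3).tolist(),c["K"].tolist()); save("w0",c["pixels"])
Rt=frame(-1.8,30); n=-Rt.as_matrix()[:,2]; print(n)
go(mag([.5425,.125,.098],n,.14),Rt,12)
E
```

```text
[[-0.0, -0.953, -0.304, 0.078], [1.0, 0.0, -0.002, -0.001], [0.002, -0.304, 0.953, -0.141], [0.0, 0.0, 0.0, 1.0]] [[342.10925012857246, 0.0, 312.71906872537886], [0.0, 342.10925012857246, 239.53891626393178], [0.0, 0.0, 1.0]]
[-0.49975328  0.01570538  0.8660254 ]
t 1.25 pos [0.2401 0.5225 0.2313] total [ 232.4 -395.3  -12.1] [ -6.92 -29.39  22.35] | per row/ 12 [ 19.4 -32.9  -1. ] [-0.58 -2.45  1.86]
```

View pics/w0.png

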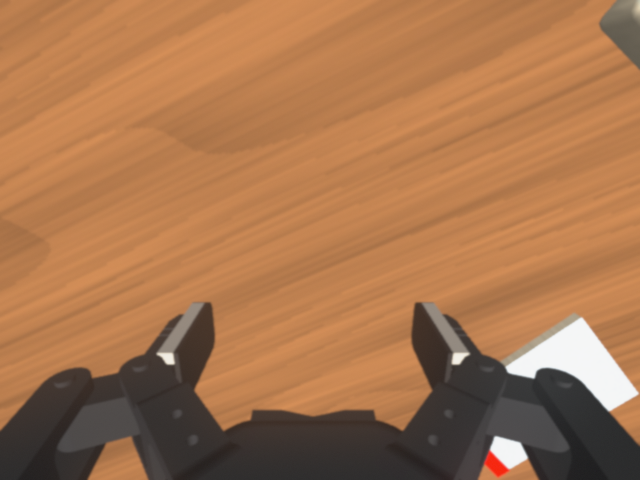

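The wrist view shows the open fingers (px ~210 and ~415, row 300) with bare bench ahead, so the way is clear.

Request:
{"method": "send_rows", "body": {"targets": [{"dp": [20, -33, -1], "rotation": [-0.58, -2.45, 1.86]}, {"dp": [20, -33, -1], "rotation": [-0.58, -2.45, 1.86]}, {"dp": [20, -33, -1], "rotation": [-0.58, -2.45, 1.86]}, {"dp": [20, -33, -1], "rotation": [-0.58, -2.45, 1.86]}, {"dp": [20, -33, -1], "rotation": [-0.58, -2.45, 1.86]}]}}

```text
time_s: 1.75
ee_pos: [0.3407, 0.3563, 0.2265]
eef_rot: [0.132, 0.985, -0.002, 0.111]
ft_force: [0.2, -0.3, 0.7]
finger_gap: 0.085
finger_force: 0.0
```

Request:
{"method": "send_rows", "body": {"targets": [{"dp": [20, -33, -1], "rotation": [-0.58, -2.45, 1.86]}, {"dp": [20, -33, -1], "rotation": [-0.58, -2.45, 1.86]}, {"dp": [20, -33, -1], "rotation": [-0.58, -2.45, 1.86]}, {"dp": [20, -33, -1], "rotation": [-0.58, -2.45, 1.86]}, {"dp": [20, -33, -1], "rotation": [-0.58, -2.45, 1.86]}]}}

```text
time_s: 2.25
ee_pos: [0.4407, 0.1913, 0.2217]
eef_rot: [0.048, 0.975, -0.004, 0.218]
ft_force: [0.5, -0.1, 0.1]
finger_gap: 0.0854
finger_force: 0.0
```

Request:
{"method": "send_rows", "body": {"targets": [{"dp": [17, -33, -1], "rotation": [-0.58, -2.45, 1.86]}, {"dp": [16, -33, -1], "rotation": [-0.58, -2.45, 1.86]}, {"dp": [0, 0, 0]}, {"dp": [0, 0, 0]}]}}

```text
invalid input
```

```bash
cat >> h.py <<'E'
def wrist(name=None):
    s=r.state(); c=r.read_camera("wrist"); T=np.eye(4); T[:3,:3]=R.from_quat(s["eef_rot"]).as_matrix(); T[:3,3]=s["ee_pos"]
    w=cloud(c,T@c["mount"])
    if name: save(name,c["pixels"])
    return c["pixels"],w
def plane_rect(P):
    for _ in range(4):
        c=np.median(P,0) if _==0 else P.mean(0); vt=np.linalg.svd(P-c,full_matrices=False)[2]; nn=vt[2]*np.sign(vt[2,2]); P=P[abs((P-c)@nn)<.004]
    ex=vt[0]*np.sign(vt[0,0]); ey=np.cross(nn,ex); rc=rect((P-c)@np.c_[ex,ey]); a=np.radians(rc[3])
    print(len(P),"ctr",(c+rc[0][0]/1e3*ex+rc[0][1]/1e3*ey).round(4),"n",nn.round(3),"long",(np.cos(a)*ex+np.sin(a)*ey).round(3),rc[1:3])
E
python3 - <<'E'
from h import *
Rt=frame(-1.8,30); n=-Rt.as_matrix()[:,2]
go(mag([.5425,.125,.098],n,.14),Rt,1)
px,w=wrist("w1"); np.savez("w1",px=px,w=w)
hsv=cv2.cvtColor(px,cv2.COLOR_RGB2HSV); m=(hsv[...,1]<45)&(hsv[...,2]>150)&(w[...,2]>.05)&(w[...,2]<.15)
k,l,st,_=cv2.connectedComponentsWithStats(cv2.erode(m.astype(np.uint8),np.ones((3,3))))
for i in range(1,k):
    if st[i,4]>1500: print(st[i]); plane_rect(w[l==i])
E
```

```text
t 2.25 pos [0.4407 0.1913 0.2217] total [ 31.9 -64.1  -2.4] [-1.12 -4.75  3.65] | per row/ 1 [ 31.9 -64.1  -2.4] [-1.12 -4.75  3.65]
[ 377  208   50  104 4650]
4650 ctr [0.5489 0.2651 0.0966] n [-0.499  0.017  0.866] long [ 0.866 -0.027  0.499] (99.4, 45.8)
[ 225  217   57  102 4570]
4570 ctr [0.5445 0.1255 0.0967] n [-0.499  0.017  0.867] long [ 0.866 -0.024  0.499] (99.4, 45.5)
```

View pics/w1.png

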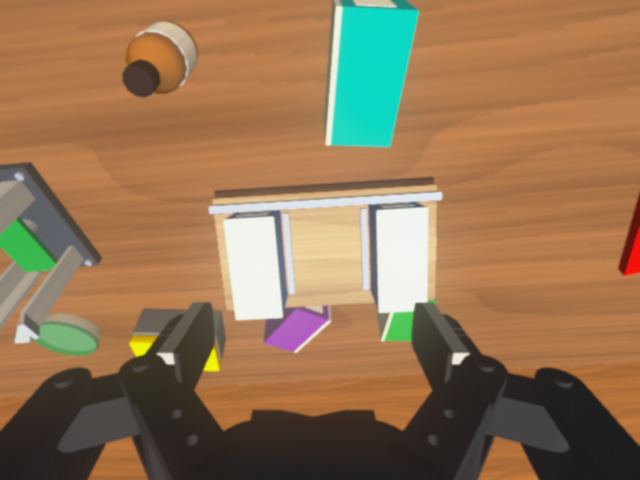

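The picture shows both white tops (px ~255,265 and ~400,258) measured at 99.4 x 45.7 mm, which matches their size; their spacing is 140 mm and their tilt 30°.

Run:
```python
from h import *
Rt=frame(-1.7,30); n=-Rt.as_matrix()[:,2]; t=[.5445,.1255,.0967]
go(mag(t,n,.06),Rt,6); print((n*88).round(1))
```

```text
t 2.3 pos [0.4405 0.1867 0.2206] total [ 74.  -60.3 -72. ] [-0.81 -4.8   3.91] | per row/ 6 [ 12.3 -10.1 -12. ] [-0.14 -0.8   0.65]
[-44.    1.3  76.2]
```

Request:
{"method": "send_rows", "body": {"targets": [{"dp": [12, -20, 0], "rotation": [-0.14, -0.8, 0.65]}, {"dp": [12, -20, -10], "rotation": [-0.14, -0.8, 0.65]}, {"dp": [12, -20, -15], "rotation": [-0.14, -0.8, 0.65]}, {"dp": [19, 0, -23], "rotation": [-0.19, -1.2, 0.98]}, {"dp": [19, 0, -24], "rotation": [-0.19, -1.2, 0.98]}]}}

```text
time_s: 2.8
ee_pos: [0.5151, 0.1319, 0.1496]
eef_rot: [0.015, 0.966, -0.001, 0.259]
ft_force: [0.2, -0.8, -0.5]
finger_gap: 0.0851
finger_force: 0.0
```

Request:
{"method": "send_rows", "body": {"targets": [{"dp": [0, 0, 0], "rotation": [0, 0, 0]}, {"dp": [0, 0, 0], "rotation": [0, 0, 0]}]}}

```text
time_s: 3.0
ee_pos: [0.5139, 0.1323, 0.1492]
eef_rot: [0.015, 0.966, -0.001, 0.257]
ft_force: [-0.5, -0.8, 0.3]
finger_gap: 0.0855
finger_force: 0.0
```

Run:
```python
from h import *
Rt=frame(-1.7,30); n=-Rt.as_matrix()[:,2]; t=[.5445,.1255,.0967]
go(mag(t,n,-.028),Rt,4)
```

```text
t 3.0 pos [0.5139 0.1323 0.1492] total [ 44.6  -7.2 -76.7] [-0.3  -0.18 -0.02] | per row/ 4 [ 11.2  -1.8 -19.2] [-0.07 -0.04 -0.  ]
```

Request:
{"method": "send_rows", "body": {"targets": [{"dp": [0, -6, 0], "rotation": [-0.3, -0.2, 0]}, {"dp": [11, -0.3, -19], "rotation": [0, 0, 0]}, {"dp": [11, -0.3, -19], "rotation": [0, 0, 0]}, {"dp": [11.3, -0.3, -19.3], "rotation": [0, 0, 0]}, {"dp": [11.3, -0.3, -19.4], "rotation": [0, 0, 0]}]}}

```text
time_s: 3.5
ee_pos: [0.5596, 0.1256, 0.074]
eef_rot: [0.014, 0.965, -0.003, 0.261]
ft_force: [0.3, -0.4, -0.1]
finger_gap: 0.0854
finger_force: 0.0
```

Request:
{"method": "send_rows", "body": {"targets": [{"dp": [0, 0, 0], "rotation": [0, 0, 0]}, {"dp": [0, 0, 0], "rotation": [0, 0, 0]}, {"dp": [0, 0, 0], "rotation": [0, 0, 0]}, {"dp": [0, 0, 0], "rotation": [0, 0, 0]}, {"dp": [0, 0, 0], "rotation": [0, 0, 0]}], "gripper": 0.4, "force": 40}}

```text
time_s: 4.0
ee_pos: [0.5588, 0.1257, 0.0744]
eef_rot: [0.014, 0.965, -0.003, 0.261]
ft_force: [-4.8, 2.3, 7.2]
finger_gap: 0.0456
finger_force: 42.2
```

Run:
```python
from h import *
s=r.state(); print(s)
Rt=frame(-1.7,30); n=-Rt.as_matrix()[:,2]; t=[.5445,.1255,.0967]
go(mag(t,n,-.028),Rt,1)
```

```text
{'time_s': 4.0, 'joint_positions': array([ 0.2875447 ,  0.33040994,  2.17659753, -0.8888642 ,  0.20126651,
       -0.41631571]), 'joint_velocities': array([ 0.00084524, -0.0015069 ,  0.00060996, -0.00259545, -0.00039603,
        0.00160189]), 'tau': array([-1.49975728e+00, -3.05565333e+01, -1.57867026e+01, -4.54819081e-01,
       -7.24231470e-01, -1.09150662e-02]), 'ee_pos': array([0.55879833, 0.12573604, 0.07439682]), 'eef_rot': array([ 0.01375222,  0.96524171, -0.00294904,  0.2609801 ]), 'ft_force': array([-4.79626183,  2.27852477,  7.22352236]), 'torque': array([0.03603067, 0.42292727, 0.0005273 ]), 'finger_force': 42.21878081560135, 'finger_gap': 0.045564866544927723}
t 4.0 pos [0.5588 0.1257 0.0744] total [-0.3 -0.7 -1.9] [-0.08  0.26 -0.09] | per row/ 1 [-0.3 -0.7 -1.9] [-0.08  0.26 -0.09]
```

Request:
{"method": "send_rows", "body": {"targets": [{"dp": [-2.5, 0, 4.3], "rotation": [0, 0, 0]}, {"dp": [-2.5, 0, 4.3], "rotation": [0, 0, 0]}, {"dp": [0, 0, 0], "rotation": [0, 0, 0]}, {"dp": [0, 0, 0], "rotation": [0, 0, 0]}, {"dp": [0, 0, 0], "rotation": [0, 0, 0]}], "force": 60}}

```text
time_s: 4.5
ee_pos: [0.5542, 0.1254, 0.0817]
eef_rot: [0.014, 0.965, -0.003, 0.26]
ft_force: [2.4, 1.1, -1.1]
finger_gap: 0.045
finger_force: 62.9
```

Request:
{"method": "send_rows", "body": {"targets": [{"dp": [0, 0, 0], "rotation": [0, 0, 0]}, {"dp": [0, 0, 0], "rotation": [0, 0, 0]}]}}

```text
time_s: 4.7
ee_pos: [0.5542, 0.1254, 0.0815]
eef_rot: [0.014, 0.965, -0.003, 0.26]
ft_force: [3.7, -0.7, -0.9]
finger_gap: 0.0452
finger_force: 62.9
```

Request:
{"method": "send_rows", "body": {"targets": [{"dp": [-2, 0, 4.5], "rotation": [0, 0, 0]}, {"dp": [-2, 0, 4.5], "rotation": [0, 0, 0]}, {"dp": [-2, 0, 4.5], "rotation": [0, 0, 0]}, {"dp": [0, 0, 0], "rotation": [0, 0, 0]}, {"dp": [0, 0, 0], "rotation": [0, 0, 0]}]}}

```text
time_s: 5.2
ee_pos: [0.5464, 0.1247, 0.0934]
eef_rot: [0.014, 0.966, -0.004, 0.258]
ft_force: [0.3, 0.3, -5.8]
finger_gap: 0.0448
finger_force: 62.8
```

Run:
```python
from h import *
a=[]
for i in range(5):
    r.read_camera("side") ; s=r.state(); a.append(np.r_[s["ft_force"],s["torque"]])
print(np.mean(a,0).round(2),np.std(a,0).round(2))
```

```text
[-0.2   0.07 -5.97  0.05  0.76  0.01] [0.48 0.18 0.74 0.04 0.02 0.04]
```

Lifting gave about 6.0 N, so the right-hand magazine is the full one. I'll carry it upright to the nest.

Request:
{"method": "send_rows", "body": {"targets": [{"dp": [-5, 0, 25], "rotation": [0, 0, 0]}, {"dp": [-5, 0, 30], "rotation": [0, 0, 0]}, {"dp": [0, -5, 30], "rotation": [0, 3, 0]}, {"dp": [0, -15, 20], "rotation": [0, 4, 0]}, {"dp": [0, -25, 5], "rotation": [0, 4, 0]}]}}

```text
time_s: 5.95
ee_pos: [0.5391, 0.0813, 0.2085]
eef_rot: [0.012, 0.986, -0.003, 0.168]
ft_force: [0.6, -0.6, -5.8]
finger_gap: 0.0449
finger_force: 64.6
```

Request:
{"method": "send_rows", "body": {"targets": [{"dp": [0, -30, 0], "rotation": [0, 4, 0]}, {"dp": [0, -30, 0], "rotation": [0, 4, 0]}, {"dp": [0, -30, 0], "rotation": [0, 4, 0]}, {"dp": [0, -30, 0], "rotation": [0, 4, 0]}, {"dp": [0, -30, 0], "rotation": [0, 3, 0]}]}}

```text
time_s: 6.45
ee_pos: [0.5384, -0.0713, 0.2047]
eef_rot: [0.013, 1.0, -0.007, 0.0]
ft_force: [0.2, -0.2, -6.1]
finger_gap: 0.0447
finger_force: 64.5
```

Run:
```python
from h import *
go([.533,-.143,.2],frame(0,0),4)
```

```text
t 6.45 pos [ 0.5384 -0.0713  0.2047] total [ -5.4 -71.7  -4.7] [0.83 0.06 1.44] | per row/ 4 [ -1.4 -17.9  -1.2] [0.21 0.01 0.36]
```

Request:
{"method": "send_rows", "body": {"targets": [{"dp": [-1.4, -18, -1], "rotation": [0.21, 0, 0.36]}, {"dp": [-1.4, -18, -1], "rotation": [0.21, 0, 0.36]}, {"dp": [-1.4, -18, -1], "rotation": [0.21, 0, 0.36]}, {"dp": [-1.4, -18, -1], "rotation": [0.21, 0, 0.36]}, {"dp": [0, 0, 0], "rotation": [0, 0, 0]}]}}

```text
time_s: 6.95
ee_pos: [0.5322, -0.1442, 0.2003]
eef_rot: [0.001, 1.0, -0.001, 0.001]
ft_force: [0.4, 0.6, -6.4]
finger_gap: 0.0446
finger_force: 64.5
```

Run:
```python
from h import *
go([.533,-.143,.2],frame(0,0),1)
px,w=wrist("w2")
hsv=cv2.cvtColor(px,cv2.COLOR_RGB2HSV); z=w[...,2]
m=(hsv[...,1]<45)&(hsv[...,2]>150)&(z>.21)&(z<.25)
k,l,st,_=cv2.connectedComponentsWithStats(m.astype(np.uint8))
for i in range(1,k):
    if st[i,4]>500: print(st[i]); P=w[l==i]; print(np.percentile(P,[1,50,99],axis=0).round(4).tolist()); plane_rect(P)
# nest seen from wrist
g=(z>.105)&(z<.135)
P=w[g]; print(len(P),np.percentile(P,[1,99],axis=0).round(3).tolist())
c=r.read_camera("side"); save("s2",c["pixels"][130:340,180:440].repeat(3,0).repeat(3,1)[:600,:780])
ws=cloud(c,c["pose"]); pxs=c["pixels"]; h=cv2.cvtColor(pxs,cv2.COLOR_RGB2HSV)
m=(h[...,0]>95)&(h[...,0]<125)&(h[...,1]>120)&(abs(ws[...,1]+.166)<.015); P=ws[m]; print(len(P),np.percentile(P,[1,50,99],axis=0).round(4).tolist())
```

```text
t 6.95 pos [ 0.5322 -0.1442  0.2003] total [ 0.8  1.2 -0.3] [0.07 0.12 0.12] | per row/ 1 [ 0.8  1.2 -0.3] [0.07 0.12 0.12]
[  247   217   132   199 23398]
[[0.4826, -0.1677, 0.2247], [0.5179, -0.1452, 0.226], [0.5654, -0.1229, 0.2273]]
23373 ctr [ 0.5255 -0.1448  0.226 ] n [0.003 0.002 1.   ] long [ 1.    -0.003 -0.003] (87.2, 47.2)
2484 [[0.466, -0.184, 0.108], [0.497, -0.105, 0.127]]
1342 [[0.4861, -0.1671, 0.1719], [0.5341, -0.1646, 0.1947], [0.5835, -0.1621, 0.2218]]
```

View pics/s2.png

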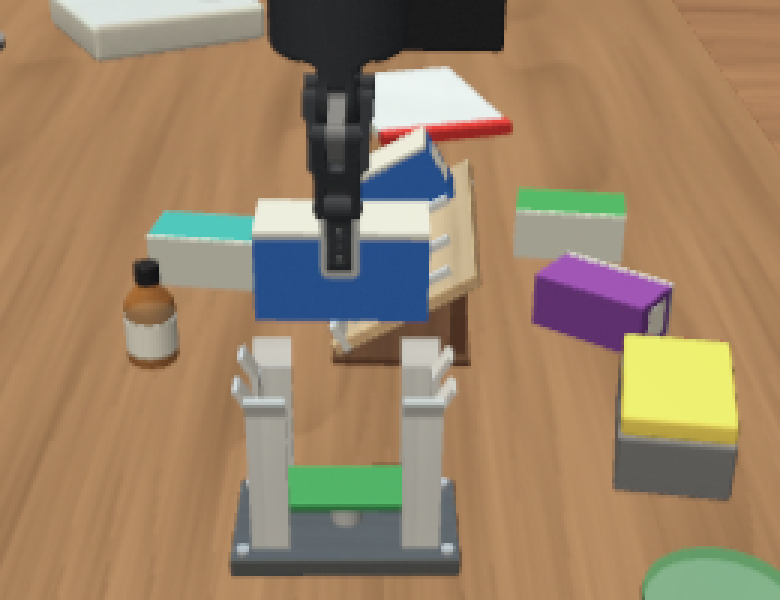

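View pics/w2.png

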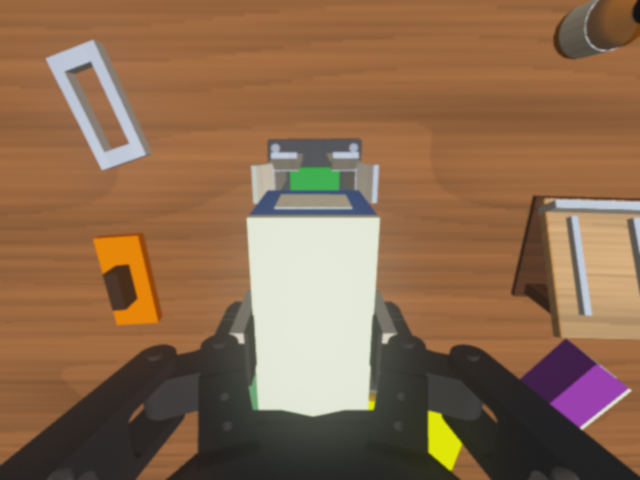

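The magazine hangs level over the nest (wrist view: its top at px 247–379, centred over the guides), with its underside at 170 mm. All offsets are within 1 mm, so I'll lower it.

Request:
{"method": "send_rows", "body": {"targets": [{"dp": [0.5, 0.8, -20], "rotation": [0, 0, 0.2]}, {"dp": [0, 0, -25], "rotation": [0, 0, 0]}, {"dp": [0, 0, -25], "rotation": [0, 0, 0]}, {"dp": [0, 0, -25], "rotation": [0, 0, 0]}, {"dp": [0, 0, -15], "rotation": [0, 0, 0]}]}}

```text
time_s: 7.55
ee_pos: [0.5319, -0.1398, 0.0889]
eef_rot: [-0.002, 1.0, 0.001, -0.0]
ft_force: [0.2, 0.7, -6.4]
finger_gap: 0.045
finger_force: 64.5
```

Request:
{"method": "send_rows", "body": {"targets": [{"dp": [0, 0, -8], "rotation": [0, 0, 0]}, {"dp": [0, 0, -4], "rotation": [0, 0, 0]}, {"dp": [0, 0, -3], "rotation": [0, 0, 0]}, {"dp": [0, 0, -3], "rotation": [0, 0, 0]}, {"dp": [0, 0, 0], "rotation": [0, 0, 0]}]}}

```text
time_s: 8.05
ee_pos: [0.5328, -0.1409, 0.073]
eef_rot: [-0.002, 1.0, 0.0, 0.001]
ft_force: [-0.1, 0.1, -6.8]
finger_gap: 0.0449
finger_force: 64.5
```

Request:
{"method": "send_rows", "body": {"targets": [{"dp": [0, -2, -2], "rotation": [0, 0, 0]}, {"dp": [0, 0, -2], "rotation": [0, 0, 0]}, {"dp": [0, 0, -2], "rotation": [0, 0, 0]}, {"dp": [0, 0, -2], "rotation": [0, 0, 0]}, {"dp": [0, 0, 0], "rotation": [0, 0, 0]}]}}

```text
time_s: 8.55
ee_pos: [0.5329, -0.1432, 0.0649]
eef_rot: [-0.002, 1.0, 0.0, 0.001]
ft_force: [0.0, -1.5, -2.9]
finger_gap: 0.0448
finger_force: 64.9
```

Request:
{"method": "send_rows", "body": {"targets": [{"dp": [0, 0, -1], "rotation": [0, 0, 0]}, {"dp": [0, 0, -1], "rotation": [0, 0, 0]}, {"dp": [0, 0, 0], "rotation": [0, 0, 0]}]}}

```text
time_s: 8.85
ee_pos: [0.5329, -0.1432, 0.0629]
eef_rot: [-0.002, 1.0, 0.0, 0.001]
ft_force: [-0.7, -2.3, -1.7]
finger_gap: 0.045
finger_force: 65.0
```

Request:
{"method": "send_rows", "body": {"targets": [{"dp": [0, 0, -1], "rotation": [0, 0, 0]}, {"dp": [0, 0, 0], "rotation": [0, 0, 0]}]}}

```text
time_s: 9.05
ee_pos: [0.5329, -0.1432, 0.0619]
eef_rot: [-0.002, 1.0, 0.0, 0.001]
ft_force: [-0.1, -3.2, -1.4]
finger_gap: 0.0448
finger_force: 65.2
```

Request:
{"method": "send_rows", "body": {"targets": [{"dp": [0, 0, 0], "rotation": [0, 0, 0]}, {"dp": [0, 0, 0], "rotation": [0, 0, 0]}, {"dp": [0, 0, 0], "rotation": [0, 0, 0]}], "gripper": 0.8}}

```text
time_s: 9.35
ee_pos: [0.5328, -0.1426, 0.0619]
eef_rot: [-0.002, 1.0, 0.001, 0.001]
ft_force: [-0.4, -1.1, 0.1]
finger_gap: 0.0682
finger_force: 0.0
```

Request:
{"method": "send_rows", "body": {"targets": [{"dp": [0, 0, 20], "rotation": [0, 0, 0]}, {"dp": [0, 0, 35], "rotation": [0, 0, 0]}, {"dp": [0, 0, 40], "rotation": [0, 0, 0]}, {"dp": [0, 0, 40], "rotation": [0, 0, 0]}, {"dp": [0, -20, 10], "rotation": [0, 0, 0]}]}}

```text
time_s: 9.85
ee_pos: [0.5349, -0.162, 0.212]
eef_rot: [-0.003, 1.0, -0.0, 0.005]
ft_force: [1.0, -0.1, -0.3]
finger_gap: 0.0683
finger_force: 0.0
```

Run:
```python
from h import *
px,w=wrist("w3")
hsv=cv2.cvtColor(px,cv2.COLOR_RGB2HSV); z=w[...,2]
m=(hsv[...,1]<45)&(hsv[...,2]>150)&(z>.075)&(z<.105)&(abs(w[...,0]-.533)<.055)&(abs(w[...,1]+.143)<.03)
k,l,st,_=cv2.connectedComponentsWithStats(m.astype(np.uint8))
for i in range(1,k):
    if st[i,4]>500: print(st[i]); P=w[l==i]; print(np.percentile(P,[1,50,99],axis=0).round(4).tolist()); plane_rect(P)
m=(z>.008)&(z<.025)&(w[...,1]<-.26)
for n,mm in(("spacer",m&(w[...,0]<.51)),("cover",m&(w[...,0]>.52))): print(n,mm.sum(),rect(w[mm][:,:2]))
c=r.read_camera("side"); ws=cloud(c,c["pose"]); h=cv2.cvtColor(c["pixels"],cv2.COLOR_RGB2HSV)
save("s3",c["pixels"])
s=r.state(); print(s["ft_force"])
go([.434,-.3384,.12],frame(17.6),8)
```

```text
[ 301  164   69  137 7443]
[[0.4828, -0.1699, 0.0783], [0.5322, -0.1448, 0.086], [0.5875, -0.121, 0.1016]]
6903 ctr [ 0.5352 -0.145   0.086 ] n [-0.001  0.001  1.   ] long [1.    0.006 0.001] (105.2, 55.0)
spacer 3975 (array([ 434.2, -339.3]), 100.5, 47.5, 17.9)
cover 3294 (array([ 673.8, -316.5]), 254.6, 72.9, 21.1)
[-0.18927436 -0.24909922 -0.92347979]
t 9.95 pos [ 0.534  -0.1644  0.2094] total [-100.  -174.   -89.4] [ 0.02  0.43 17.46] | per row/ 8 [-12.5 -21.8 -11.2] [0.   0.05 2.18]
```

View pics/w3.png

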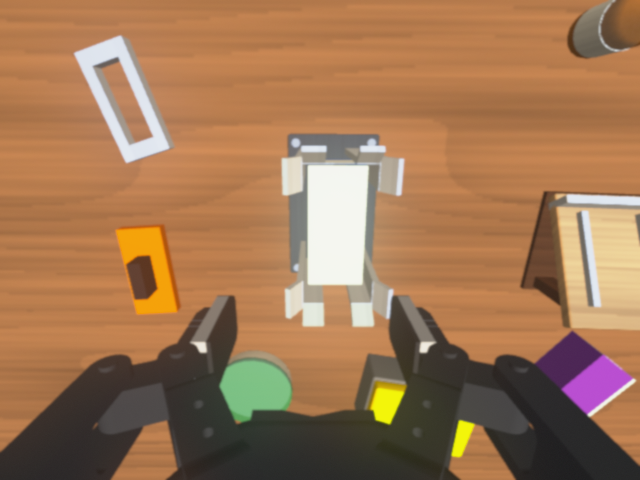

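The magazine sits level in the nest (top at px 307–367 x 164–285, z 86 mm). The spacer reads (434,-339) mm at 17.8° in both views, so I'm going there next.

Request:
{"method": "send_rows", "body": {"targets": [{"dp": [-12.5, -22, 0], "rotation": [0, 0, 2.2]}, {"dp": [-12.5, -22, 0], "rotation": [0, 0, 2.2]}, {"dp": [-12.5, -22, -10], "rotation": [0, 0, 2.2]}, {"dp": [-12.5, -22, -20], "rotation": [0, 0, 2.2]}, {"dp": [-12.5, -22, -20], "rotation": [0, 0, 2.2]}]}}

```text
time_s: 10.45
ee_pos: [0.4692, -0.2727, 0.1553]
eef_rot: [-0.098, 0.995, 0.001, 0.0]
ft_force: [0.1, -0.6, 0.1]
finger_gap: 0.0685
finger_force: 0.0
```

Request:
{"method": "send_rows", "body": {"targets": [{"dp": [-12.5, -22, -20], "rotation": [0, 0.2, 2.2]}, {"dp": [-12.5, -22, -20], "rotation": [0, 0.2, 2.2]}, {"dp": [-12.5, -21, -10], "rotation": [0, 0, 2.2]}, {"dp": [0, 0, 0], "rotation": [0, 0, 0]}]}}

```text
time_s: 10.85
ee_pos: [0.4306, -0.3373, 0.1038]
eef_rot: [-0.152, 0.988, 0.002, -0.005]
ft_force: [0.3, 0.5, -0.4]
finger_gap: 0.0683
finger_force: 0.0
```

Run:
```python
from h import *
px,w=wrist("w4"); z=w[...,2]
m=(z>.007)&(z<.022)&(w[...,1]<-.28)&(w[...,0]<.5)&(w[...,0]>.37)
k,l,st,_=cv2.connectedComponentsWithStats(m.astype(np.uint8)); i=1+st[1:,4].argmax()
print(st[i],rect(w[l==i][:,:2]),np.median(w[l==i][:,2]))
go([.434,-.339,.003],frame(17.8),4)
```

```text
[ 275  181   68  133 5252] (array([ 434.7, -339.2]), 100.6, 46.1, 17.7) 0.012418228584267582
t 10.9 pos [ 0.4319 -0.3368  0.105 ] total [   2.1   -2.2 -102. ] [-0.15 -0.53  0.18] | per row/ 4 [  0.5  -0.6 -25.5] [-0.04 -0.13  0.04]
```

Request:
{"method": "send_rows", "body": {"targets": [{"dp": [1, -1.2, -30], "rotation": [0, -0.5, 0]}, {"dp": [1, -1.2, -30], "rotation": [0, 0, 0]}, {"dp": [1, 0, -25], "rotation": [0, 0, 0]}, {"dp": [0, 0, -12], "rotation": [0, 0, 0]}, {"dp": [0, 0, 0], "rotation": [0, 0, 0]}]}}

```text
time_s: 11.4
ee_pos: [0.4366, -0.3372, 0.0085]
eef_rot: [-0.154, 0.988, 0.0, -0.001]
ft_force: [-0.4, 0.0, 0.8]
finger_gap: 0.0682
finger_force: 0.0
```

Run:
```python
from h import *
go([.4347,-.3392,.003],frame(17.7),4)
```

```text
t 11.4 pos [ 0.4366 -0.3372  0.0085] total [-1.9 -2.  -5.5] [ 0.01 -0.11  0.01] | per row/ 4 [-0.5 -0.5 -1.4] [ 0.   -0.03  0.  ]
```

Request:
{"method": "send_rows", "body": {"targets": [{"dp": [-1.9, -2, -3], "rotation": [0, 0, 0]}, {"dp": [0, 0, -2.5], "rotation": [0, 0, 0]}, {"dp": [0, 0, 0], "rotation": [0, 0, 0]}]}}

```text
time_s: 11.7
ee_pos: [0.4357, -0.3406, 0.005]
eef_rot: [-0.153, 0.988, -0.002, 0.0]
ft_force: [0.0, 0.0, 0.1]
finger_gap: 0.0681
finger_force: 0.0
```

Request:
{"method": "send_rows", "body": {"targets": [{"dp": [0, 0, 0], "rotation": [0, 0, 0]}, {"dp": [0, 0, 0], "rotation": [0, 0, 0]}, {"dp": [0, 0, 0], "rotation": [0, 0, 0]}, {"dp": [0, 0, 0], "rotation": [0, 0, 0]}], "gripper": 0.4, "force": 40}}

```text
time_s: 12.1
ee_pos: [0.4355, -0.3405, 0.0051]
eef_rot: [-0.153, 0.988, -0.002, -0.0]
ft_force: [-0.7, 1.2, 6.5]
finger_gap: 0.0448
finger_force: 41.1
```

Request:
{"method": "send_rows", "body": {"targets": [{"dp": [0, 0, 10], "rotation": [0, 0, 0]}, {"dp": [0, 0, 30], "rotation": [0, 0, 0]}, {"dp": [0, 0, 40], "rotation": [0, 0, 0]}, {"dp": [0, 0, 0], "rotation": [0, 0, 0]}]}}

```text
time_s: 12.5
ee_pos: [0.4382, -0.3427, 0.0895]
eef_rot: [-0.153, 0.988, -0.006, 0.003]
ft_force: [0.7, -0.3, -1.0]
finger_gap: 0.0448
finger_force: 41.4
```

Run:
```python
from h import *
px,w=wrist("w5"); c=r.read_camera("side"); a=c["pixels"][230:430,120:320].repeat(3,0).repeat(3,1); save("s5",a)
go([.4347,-.3392,.09],frame(17.7),1)
```

```text
t 12.6 pos [ 0.4356 -0.3405  0.0852] total [-0.9  1.3  4.8] [0.29 0.07 0.13] | per row/ 1 [-0.9  1.3  4.8] [0.29 0.07 0.13]
```

View pics/s5.png

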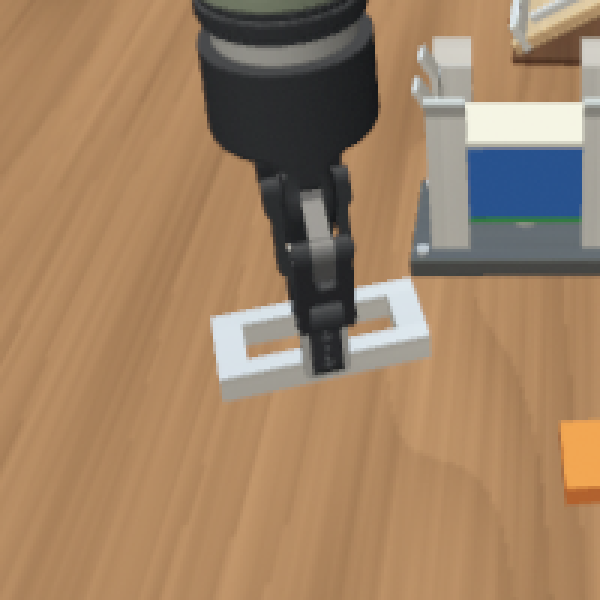

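The spacer is held level and centred in the fingers (crop px 210–430 x 280–400).

Run:
```python
from h import *
go([.533,-.1437,.175],frame(0),8)
```

```text
t 12.6 pos [ 0.4356 -0.3405  0.0852] total [ 97.4 196.8  89.8] [  0.3    0.03 -17.57] | per row/ 8 [12.2 24.6 11.2] [ 0.04  0.   -2.2 ]
```

Request:
{"method": "send_rows", "body": {"targets": [{"dp": [0, 0, 30], "rotation": [0, 0, 0]}, {"dp": [6, 8, 40], "rotation": [0, 0, -2]}, {"dp": [12, 25, 20], "rotation": [0, 0, -2]}, {"dp": [13, 27, 0], "rotation": [0, 0, -2]}, {"dp": [13, 27, 0], "rotation": [0, 0, -2]}]}}

```text
time_s: 13.1
ee_pos: [0.479, -0.2523, 0.1734]
eef_rot: [-0.082, 0.997, -0.001, -0.001]
ft_force: [0.0, 0.2, -1.7]
finger_gap: 0.0446
finger_force: 41.6
```

Request:
{"method": "send_rows", "body": {"targets": [{"dp": [13, 27, 0], "rotation": [0, 0, -2]}, {"dp": [13, 27, 0], "rotation": [0, 0, -2]}, {"dp": [13, 27, 0], "rotation": [0, 0, -2]}, {"dp": [14, 28, 0], "rotation": [0, 0, -3.7]}, {"dp": [0, 0, 0], "rotation": [0, 0, 0]}]}}

```text
time_s: 13.6
ee_pos: [0.5327, -0.1412, 0.1723]
eef_rot: [-0.0, 1.0, -0.001, -0.002]
ft_force: [-0.5, -0.8, -1.4]
finger_gap: 0.0444
finger_force: 41.6
```

Run:
```python
from h import *
go([.533,-.1437,.165],frame(0),1)
px,w=wrist("w6"); z=w[...,2]
s=r.state(); zt=s["ee_pos"][2]
m=(z>zt+.003)&(z<zt+.015)&(abs(w[...,0]-.53)<.07)&(abs(w[...,1]+.145)<.04)
k,l,st,_=cv2.connectedComponentsWithStats(m.astype(np.uint8))
for i in range(1,k):
    if st[i,4]>300: print(st[i]); P=w[l==i]; print(np.percentile(P,[1,50,99],axis=0).round(4).tolist()); plane_rect(P)
```

```text
t 13.6 pos [ 0.5327 -0.1412  0.1723] total [ 0.3 -2.5 -7.3] [ 0.07 -0.25 -0.04] | per row/ 1 [ 0.3 -2.5 -7.3] [ 0.07 -0.25 -0.04]
[  226   203   174   205 14147]
[[0.4826, -0.1697, 0.1762], [0.5214, -0.1422, 0.1797], [0.5816, -0.1149, 0.1861]]
13738 ctr [ 0.5328 -0.1426  0.1796] n [ 0.005 -0.001  1.   ] long [ 1.     0.002 -0.005] (101.1, 70.0)
```

Level and centred. I'll lower it.

Request:
{"method": "send_rows", "body": {"targets": [{"dp": [0, -2, -10], "rotation": [0, -0.2, 0]}, {"dp": [0, 0, -20], "rotation": [0, 0, 0]}, {"dp": [0, 0, -20], "rotation": [0, 0, 0]}, {"dp": [0, 0, -14], "rotation": [0, 0, 0]}, {"dp": [0, 0, -6], "rotation": [0, 0, 0]}]}}

```text
time_s: 14.15
ee_pos: [0.5302, -0.1465, 0.1018]
eef_rot: [0.002, 1.0, -0.001, -0.001]
ft_force: [0.1, 3.1, 1.1]
finger_gap: 0.0446
finger_force: 42.1
```

Request:
{"method": "send_rows", "body": {"targets": [{"dp": [0, 0, -3], "rotation": [0, 0, 0]}, {"dp": [0, 0, -2], "rotation": [0, 0, 0]}, {"dp": [0, 0, 0], "rotation": [0, 0, 0]}, {"dp": [0, 0, 0], "rotation": [0, 0, 0]}]}}

```text
time_s: 14.55
ee_pos: [0.5324, -0.1465, 0.0995]
eef_rot: [0.001, 1.0, -0.002, 0.001]
ft_force: [-0.8, 0.8, -2.0]
finger_gap: 0.0443
finger_force: 41.9
```

Request:
{"method": "send_rows", "body": {"targets": [{"dp": [0, 2, -1], "rotation": [0, 0, 0]}, {"dp": [0, 0, -1.5], "rotation": [0, 0, 0]}, {"dp": [0, 0, -1.5], "rotation": [0, 0, 0]}, {"dp": [0, 0, 0], "rotation": [0, 0, 0]}]}}

```text
time_s: 14.95
ee_pos: [0.5324, -0.1444, 0.0951]
eef_rot: [0.001, 1.0, -0.002, 0.001]
ft_force: [-0.3, 1.1, -1.2]
finger_gap: 0.0447
finger_force: 41.9
```

Request:
{"method": "send_rows", "body": {"targets": [{"dp": [0, 0, -1], "rotation": [0, 0, 0]}, {"dp": [0, 0, -1], "rotation": [0, 0, 0]}, {"dp": [0, 0, 0], "rotation": [0, 0, 0]}]}}

```text
time_s: 15.25
ee_pos: [0.5325, -0.1444, 0.0932]
eef_rot: [0.001, 1.0, -0.002, 0.001]
ft_force: [0.5, -0.0, -0.8]
finger_gap: 0.0448
finger_force: 42.0
```

Request:
{"method": "send_rows", "body": {"targets": [{"dp": [0, 0, -1], "rotation": [0, 0, 0]}, {"dp": [0, 0, -1], "rotation": [0, 0, 0]}, {"dp": [0, 0, 0], "rotation": [0, 0, 0]}]}}

```text
time_s: 15.55
ee_pos: [0.5325, -0.1444, 0.0913]
eef_rot: [0.001, 1.0, -0.002, 0.001]
ft_force: [0.6, -0.1, 1.1]
finger_gap: 0.0444
finger_force: 42.1
```

Request:
{"method": "send_rows", "body": {"targets": [{"dp": [0, 0, 0], "rotation": [0, 0, 0]}, {"dp": [0, 0, 0], "rotation": [0, 0, 0]}]}}

```text
time_s: 15.75
ee_pos: [0.5325, -0.1444, 0.0914]
eef_rot: [0.001, 1.0, -0.002, 0.001]
ft_force: [0.6, 0.0, 0.9]
finger_gap: 0.0446
finger_force: 42.1
```

The force has crossed zero and turned upward, so the spacer rests on the magazine. I'll release it, retreat, and look.

Request:
{"method": "send_rows", "body": {"targets": [{"dp": [0, 0, 0], "rotation": [0, 0, 0]}, {"dp": [0, 0, 0], "rotation": [0, 0, 0]}, {"dp": [0, 0, 0], "rotation": [0, 0, 0]}], "gripper": 0.75}}

```text
time_s: 16.05
ee_pos: [0.5322, -0.1443, 0.0912]
eef_rot: [0.001, 1.0, -0.002, 0.001]
ft_force: [-0.7, -0.0, 0.6]
finger_gap: 0.0639
finger_force: 0.0
```

Request:
{"method": "send_rows", "body": {"targets": [{"dp": [0, 0, 15], "rotation": [0, 0, 0]}, {"dp": [0, 0, 30], "rotation": [0, 0, 0]}, {"dp": [0, 0, 35], "rotation": [0, 0, 0]}, {"dp": [0, -15, 40], "rotation": [0, 0, 0]}, {"dp": [0, 0, 0], "rotation": [0, 0, 0]}]}}

```text
time_s: 16.55
ee_pos: [0.5355, -0.1614, 0.217]
eef_rot: [0.002, 1.0, -0.004, 0.007]
ft_force: [1.3, 0.1, -0.1]
finger_gap: 0.0642
finger_force: 0.0
```

Run:
```python
from h import *
px,w=wrist("w7"); z=w[...,2]
m=(z>.092)&(z<.106)&(abs(w[...,0]-.533)<.049)&(abs(w[...,1]+.1445)<.022)
print(m.sum()); plane_rect(w[m])
m=(z>.024)&(z<.042)&(abs(w[...,0]-.606)<.04)&(abs(w[...,1]+.342)<.03); P=w[m]; print("bar",len(P),rect(P[:,:2]),np.median(P[:,2]))
h=cv2.cvtColor(px,cv2.COLOR_RGB2HSV); m=(h[...,0]<20)&(h[...,1]>215)&(z>.006)&(z<.018)&(abs(w[...,0]-.606)<.07)&(abs(w[...,1]+.342)<.04)
k,l,st,_=cv2.connectedComponentsWithStats(m.astype(np.uint8)); i=1+st[1:,4].argmax(); print("plate",st[i],rect(w[l==i][:,:2]))
go([.606,-.342,.13],frame(3.5),7)
```

```text
3854
3798 ctr [ 0.5331 -0.1446  0.0982] n [0.002 0.001 1.   ] long [ 1.    -0.002 -0.002] (97.8, 43.9)
bar 715 (array([ 606. , -342.9]), 40.9, 15.6, 4.6) 0.034324608614180574
plate [121 225  61  84 400] (array([ 605.5, -342.7]), 99.8, 46.5, 4.3)
t 16.6 pos [ 0.5338 -0.1603  0.214 ] total [  72.2 -181.7  -84. ] [0.3  0.48 3.68] | per row/ 7 [ 10.3 -26.  -12. ] [0.04 0.07 0.53]
```

View pics/w7.png

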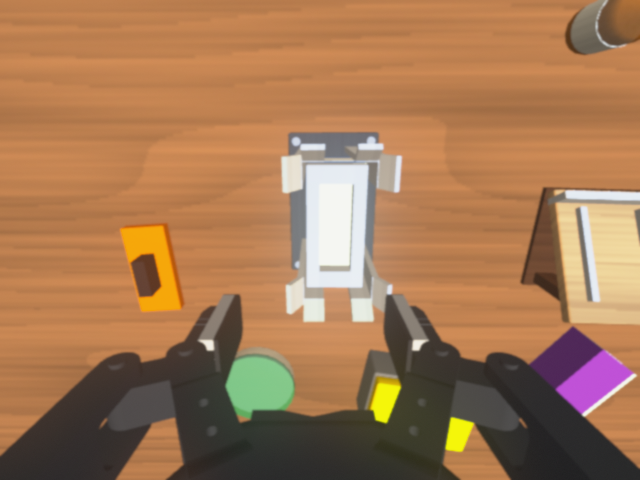

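The spacer lies flat on the magazine (px 306–366 x 163–287, z 98 mm). The cover reads (606,-343) mm at 4.4°, with its bar up. Next is the cover.

Request:
{"method": "send_rows", "body": {"targets": [{"dp": [10.3, -26, 0], "rotation": [0, 0, 0.6]}, {"dp": [10.3, -26, 0], "rotation": [0, 0, 0.6]}, {"dp": [10.3, -26, -10], "rotation": [0, 0.1, 0.6]}, {"dp": [10.3, -26, -20], "rotation": [0.1, 0.1, 0.7]}, {"dp": [10.3, -26, -25], "rotation": [0.1, 0.1, 0.7]}], "gripper": 0.55}}

```text
time_s: 17.1
ee_pos: [0.584, -0.2899, 0.1548]
eef_rot: [-0.027, 1.0, 0.0, -0.002]
ft_force: [-0.6, 0.4, 0.1]
finger_gap: 0.0471
finger_force: 0.0
```

Request:
{"method": "send_rows", "body": {"targets": [{"dp": [10.3, -26, -30], "rotation": [0, 0.1, 0.7]}, {"dp": [10.3, -26, -30], "rotation": [0, 0, 0.7]}, {"dp": [0, 0, 0], "rotation": [0, 0, 0]}]}}

```text
time_s: 17.4
ee_pos: [0.6018, -0.3421, 0.0885]
eef_rot: [-0.038, 0.999, 0.003, -0.007]
ft_force: [-0.6, 0.6, 0.3]
finger_gap: 0.0472
finger_force: 0.0
```

Run:
```python
from h import *
px,w=wrist("w8"); z=w[...,2]
m=(z>.026)&(z<.045)&(abs(w[...,0]-.606)<.04)&(abs(w[...,1]+.342)<.03); P=w[m]; print("bar",len(P),rect(P[:,:2]),np.median(P[:,2]))
m=(z>.006)&(z<.018)&(abs(w[...,0]-.606)<.06)&(abs(w[...,1]+.342)<.035)
P=w[m];print("plate",len(P),rect(P[:,:2]))
go([.606,-.3428,.017],frame(4.4),4)
```

```text
bar 1469 (array([ 606.3, -342.9]), 41.3, 14.0, 3.9) 0.03446085007467736
plate 7781 (array([ 606.5, -343. ]), 100.8, 46.1, 3.8)
t 17.45 pos [ 0.6024 -0.341   0.0913] total [  3.6  -1.8 -74.3] [-0.26 -0.7   0.02] | per row/ 4 [  0.9  -0.4 -18.6] [-0.06 -0.17  0.01]
```

Request:
{"method": "send_rows", "body": {"targets": [{"dp": [1.5, -1, -25], "rotation": [-0.2, -0.6, -0.4]}, {"dp": [1, -1, -25], "rotation": [0, 0, 0]}, {"dp": [1, 0, -15], "rotation": [0, 0, 0]}, {"dp": [0, 0, -6], "rotation": [0, 0, 0]}, {"dp": [0, 0, 0], "rotation": [0, 0, 0]}]}}

```text
time_s: 17.95
ee_pos: [0.6078, -0.3426, 0.025]
eef_rot: [-0.036, 0.999, -0.002, 0.002]
ft_force: [0.6, -0.7, 0.5]
finger_gap: 0.047
finger_force: 0.0
```

Run:
```python
from h import *
go([.6064,-.343,.017],frame(4),4)
```

```text
t 17.95 pos [ 0.6078 -0.3426  0.025 ] total [-1.4 -0.4 -8. ] [ 0.17  0.28 -0.1 ] | per row/ 4 [-0.3 -0.1 -2. ] [ 0.04  0.07 -0.02]
```

Request:
{"method": "send_rows", "body": {"targets": [{"dp": [-1.4, -0.4, -4], "rotation": [0.2, 0.3, 0]}, {"dp": [0, 0, -3.5], "rotation": [0, 0, 0]}, {"dp": [0, 0, 0], "rotation": [0, 0, 0]}]}}

```text
time_s: 18.25
ee_pos: [0.6065, -0.3437, 0.0179]
eef_rot: [-0.035, 0.999, -0.0, 0.0]
ft_force: [0.9, 0.8, 0.3]
finger_gap: 0.047
finger_force: 0.0
```

Request:
{"method": "send_rows", "body": {"targets": [{"dp": [0, 0, 0], "rotation": [0, 0, 0]}, {"dp": [0, 0, 0], "rotation": [0, 0, 0]}, {"dp": [0, 0, 0], "rotation": [0, 0, 0]}, {"dp": [0, 0, 0], "rotation": [0, 0, 0]}, {"dp": [0, 0, 0], "rotation": [0, 0, 0]}], "gripper": 0.05, "force": 40}}

```text
time_s: 18.75
ee_pos: [0.6068, -0.3439, 0.0182]
eef_rot: [-0.036, 0.999, -0.0, 0.001]
ft_force: [0.4, 0.5, 2.4]
finger_gap: 0.0128
finger_force: 40.9
```

Request:
{"method": "send_rows", "body": {"targets": [{"dp": [0, 0, 10], "rotation": [0, 0, 0]}, {"dp": [0, 0, 30], "rotation": [0, 0, 0]}, {"dp": [0, 0, 40], "rotation": [0, 0, 0]}, {"dp": [0, 0, 40], "rotation": [0, 0, 0]}, {"dp": [0, 0, 40], "rotation": [0, 0, 0]}]}}

```text
time_s: 19.25
ee_pos: [0.6062, -0.3434, 0.1794]
eef_rot: [-0.036, 0.999, 0.0, -0.0]
ft_force: [1.0, -0.6, -0.9]
finger_gap: 0.013
finger_force: 40.4
```

Run:
```python
from h import *
px,w=wrist("w9"); s=r.state(); print(s["ft_force"],s["finger_gap"]); R0=R.from_quat(s["eef_rot"]); 
h=cv2.cvtColor(px,cv2.COLOR_RGB2HSV); m=(h[...,0]<20)&(h[...,1]>200)&(w[...,2]>.1); plane_rect(w[m])
go([.533,-.1443,.175],frame(0),8)
```

```text
[ 1.14408571 -0.93691552  3.94056275] 0.013294181153222489
467 ctr [ 0.5813 -0.3464  0.1714] n [-0.061 -0.02   0.998] long [0.995 0.073 0.062] (51.6, 46.2)
t 19.3 pos [ 0.6093 -0.3453  0.1879] total [-76.3 201.  -12.9] [ 0.42  0.67 -4.08] | per row/ 8 [-9.5 25.1 -1.6] [ 0.05  0.08 -0.51]
```

Request:
{"method": "send_rows", "body": {"targets": [{"dp": [-9.5, 20, 0], "rotation": [0, 0, -0.5]}, {"dp": [-9.5, 25, 0], "rotation": [0, 0, -0.5]}, {"dp": [-9.5, 26, -2], "rotation": [0.1, 0.1, -0.5]}, {"dp": [-9.5, 26, -2], "rotation": [0.1, 0.1, -0.5]}, {"dp": [-9.5, 26, -2], "rotation": [0.1, 0.1, -0.5]}]}}

```text
time_s: 19.8
ee_pos: [0.5583, -0.2196, 0.1717]
eef_rot: [-0.013, 1.0, 0.003, -0.002]
ft_force: [0.3, -0.6, -1.7]
finger_gap: 0.0132
finger_force: 40.4
```

Request:
{"method": "send_rows", "body": {"targets": [{"dp": [-9.5, 26, -2], "rotation": [0, 0, -0.5]}, {"dp": [-9.5, 26, -2], "rotation": [0, 0, -0.5]}, {"dp": [-8, 24, -2], "rotation": [0, 0, -0.5]}, {"dp": [0, 0, 0], "rotation": [0, 0, 0]}, {"dp": [0, 0, 0], "rotation": [0, 0, 0]}]}}

```text
time_s: 20.3
ee_pos: [0.5321, -0.1445, 0.166]
eef_rot: [-0.001, 1.0, 0.002, -0.002]
ft_force: [0.9, 0.1, -1.2]
finger_gap: 0.0131
finger_force: 40.4
```

Run:
```python
from h import *
px,w=wrist("w10")
h=cv2.cvtColor(px,cv2.COLOR_RGB2HSV); m=(h[...,0]<20)&(h[...,1]>200)&(w[...,2]>.13); P=w[m]; plane_rect(P); print(np.percentile(P,[1,99],axis=0).round(4).tolist())
go([.533,-.1443,.16],frame(0),8)
c=r.read_camera("side"); ws=cloud(c,c["pose"]); h=cv2.cvtColor(c["pixels"],cv2.COLOR_RGB2HSV); m=(h[...,0]<20)&(h[...,1]>200)&(ws[...,2]>.13)&(abs(ws[...,1]+.144)<.05)&(abs(ws[...,0]-.533)<.06); P=ws[m]; print(len(P)); print(np.percentile(P,[1,50,99],axis=0).round(4).tolist())
save("s10",c["pixels"][130:330,200:400].repeat(3,0).repeat(3,1))
```

```text
539 ctr [ 0.5323 -0.1457  0.1584] n [ 0.005 -0.003  1.   ] long [ 1.     0.001 -0.005] (101.5, 46.0)
[[0.4817, -0.1687, 0.1571], [0.582, -0.1228, 0.2015]]
t 20.35 pos [ 0.5324 -0.1451  0.166 ] total [ 0.6  0.8 -6. ] [-0.27 -0.22 -0.09] | per row/ 8 [ 0.1  0.1 -0.8] [-0.03 -0.03 -0.01]
0Traceback (most recent call last):
  File "<stdin>", line 5, in <module>
    return _quantile_unchecked(
        a, q, axis, out, overwrite_input, method, keepdims, weights)
    return _ureduce(a,
                    func=_quantile_ureduce_func,
    ...<5 lines>...
                    overwrite_input=overwrite_input,
                    method=method)
    r = func(a, **kwargs)
    result = _quantile(arr,
                       quantiles=q,
    ...<2 lines>...
                       out=out,
                       weights=wgt)
    slices_having_nans = np.isnan(arr[-1, ...])
                                  ~~~^^^^^^^^^
IndexError: index -1 is out of bounds for axis 0 with size 0
```

The wrist measurement shows the cover level (101.5 x 46 mm) and centred at (532,-146) mm, with its underside at 146 mm. I'll lower it.

Request:
{"method": "send_rows", "body": {"targets": [{"dp": [0.6, 1, -10], "rotation": [-0.2, -0.2, 0]}, {"dp": [0, 0, -12], "rotation": [0, 0, 0]}, {"dp": [0, 0, -10], "rotation": [0, 0, 0]}, {"dp": [0, 0, -7], "rotation": [0, 0, 0]}, {"dp": [0, 0, -4], "rotation": [0, 0, 0]}]}}

```text
time_s: 20.9
ee_pos: [0.5321, -0.1437, 0.1213]
eef_rot: [-0.001, 1.0, 0.001, -0.002]
ft_force: [-0.4, 0.7, -1.9]
finger_gap: 0.0131
finger_force: 40.4
```

Request:
{"method": "send_rows", "body": {"targets": [{"dp": [0, 0, -2], "rotation": [0, 0, 0]}, {"dp": [0, 0, 0], "rotation": [0, 0, 0]}, {"dp": [0, 0, 0], "rotation": [0, 0, 0]}]}}

```text
time_s: 21.2
ee_pos: [0.5329, -0.1438, 0.1211]
eef_rot: [-0.001, 1.0, 0.001, -0.0]
ft_force: [-0.5, -0.3, -0.8]
finger_gap: 0.0129
finger_force: 40.4
```

Request:
{"method": "send_rows", "body": {"targets": [{"dp": [0, 0, -1.5], "rotation": [0, 0, 0]}, {"dp": [0, 0, -1.5], "rotation": [0, 0, 0]}, {"dp": [0, 0, 0], "rotation": [0, 0, 0]}, {"dp": [0, 0, 0], "rotation": [0, 0, 0]}]}}

```text
time_s: 21.6
ee_pos: [0.5327, -0.1437, 0.1178]
eef_rot: [-0.001, 1.0, 0.001, -0.001]
ft_force: [0.5, 0.4, -0.8]
finger_gap: 0.0131
finger_force: 40.4
```

Request:
{"method": "send_rows", "body": {"targets": [{"dp": [0, 0, -1], "rotation": [0, 0, 0]}, {"dp": [0, 0, -1], "rotation": [0, 0, 0]}, {"dp": [0, 0, 0], "rotation": [0, 0, 0]}, {"dp": [0, 0, 0], "rotation": [0, 0, 0]}]}}

```text
time_s: 22.0
ee_pos: [0.5327, -0.1437, 0.1158]
eef_rot: [-0.001, 1.0, 0.001, -0.0]
ft_force: [-0.7, -0.1, 1.0]
finger_gap: 0.0128
finger_force: 40.6
```

Request:
{"method": "send_rows", "body": {"targets": [{"dp": [0, 0, 0], "rotation": [0, 0, 0]}, {"dp": [0, 0, 0], "rotation": [0, 0, 0]}, {"dp": [0, 0, 0], "rotation": [0, 0, 0]}], "gripper": 0.4}}

```text
time_s: 22.3
ee_pos: [0.5327, -0.1437, 0.1157]
eef_rot: [-0.001, 1.0, 0.001, -0.001]
ft_force: [-0.2, -0.3, -0.3]
finger_gap: 0.034
finger_force: 0.0
```

Request:
{"method": "send_rows", "body": {"targets": [{"dp": [0, 0, 15], "rotation": [0, 0, 0]}, {"dp": [0, 0, 30], "rotation": [0, 0, 0]}, {"dp": [0, 0, 35], "rotation": [0, 0, 0]}, {"dp": [-15, -15, 40], "rotation": [0, 0, 0]}, {"dp": [0, 0, 0], "rotation": [0, 0, 0]}]}}

```text
time_s: 22.8
ee_pos: [0.5194, -0.1606, 0.2415]
eef_rot: [-0.0, 1.0, -0.001, 0.005]
ft_force: [-0.2, 0.2, 0.1]
finger_gap: 0.0339
finger_force: 0.0
```

Run:
```python
from h import *
px,w=wrist(); z=w[...,2]
m=(z>.1)&(z<.117)&(abs(w[...,0]-.533)<.052)&(abs(w[...,1]+.1445)<.028)
h=cv2.cvtColor(px,cv2.COLOR_RGB2HSV); o=(h[...,0]<20)&(h[...,1]>200)&(abs(w[...,0]-.533)<.058)&(abs(w[...,1]+.1445)<.035)&(z>.08)
print(o.sum()); plane_rect(w[o])
c=r.read_camera("side"); a=np.zeros((480,800,3),np.uint8); a[:,:400]=cv2.resize(c["pixels"][150:330,230:380],(400,480)); a[:,400:]=cv2.resize(px[80:380,200:450],(400,480)); save("fin",a)
t=r.read_camera("top"); w=cloud(t,t["pose"])
for q in("magazine_a","oil_bottle","dish_stack","tip_box"):
    for mm in r.masks_of(q,"top")[:5]: print(q,round(mm["confidence"],2),[round(x) for x in mm["rect"]],np.nanmedian(w[mm["pixels"]],0).round(3))
```

```text
304
102 ctr [ 0.5316 -0.1374  0.1203] n [-0.016  0.995  0.097] long [0.999 0.011 0.052] (99.9, 28.5)
magazine_a 0.88 [180, 235, 207, 285] [0.562 0.26  0.096]
magazine_a 0.85 [192, 302, 226, 350] [0.404 0.233 0.046]
magazine_a 0.65 [229, 157, 277, 210] [0.736 0.138 0.045]
magazine_a 0.64 [364, 253, 368, 286] [ 0.553 -0.121  0.068]
magazine_a 0.64 [168, 161, 204, 214] [0.728 0.292 0.045]
oil_bottle 0.75 [268, 332, 284, 354] [0.377 0.081 0.058]
dish_stack 0.66 [394, 158, 434, 196] [ 0.756 -0.232  0.024]
tip_box 0.62 [391, 158, 435, 198] [ 0.756 -0.232  0.024]
```

View pics/fin.png

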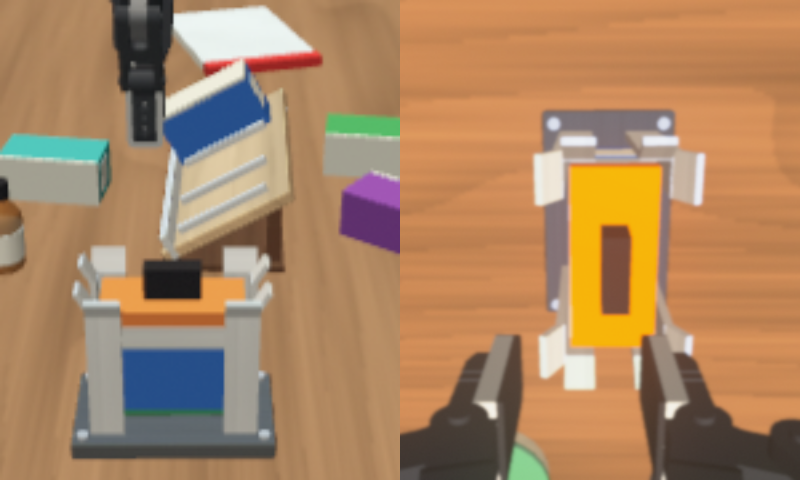

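The final picture shows magazine, spacer and cover stacked flat in the nest with the grip bar up. The left magazine is still in its bay and the gripper is clear.

```bash
python3 -c "
from workcell import r
print(r.sign_off())"
```

```text
the job is handed in; nothing more can be done
None
```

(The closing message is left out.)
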